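# Point out a sample and its well, then log the transfer

## Robot

A 6-joint arm with a two-finger parallel gripper is mounted at the origin on the work surface. World frame = base frame: x ahead of the robot, y to its left, z up, the work surface at z = 0. Lengths are in m, angles in rad, forces in N, time in s.
With the tool pointing down it reaches from about 0.325 to 0.775 m from the base axis. Payload 9.3 kg.
Tool frame: the origin (TCP) lies between the finger pads, 19 mm behind the fingertips; this is the grasp point; z points along the fingers, y is the line along which they close (so a half turn about z gives the same grasp; the last joint's range is limited). The gripper opens to 85 mm and grips with 20 to 120 N. Pads are 22 mm wide; open, the fingers measure 114 mm over their backs; the gripper's body (76 mm by 85 mm) begins 54 mm behind the grasp point. The pads swing forward as they close: fully open they stand 13 mm farther back than shut.
Start: joints at [0.969, 0.259, 0.021, 1.334, 0, 1.418], TCP at [0.239, 0.496, 0.25] pointing down, gripper open.
Joint ranges: [-3.04, 3.04], [-0.91, 1.82], [-1.04, 1.36], [-1.92, 1.95], [-1.52, 1.45], [-3.14, 3.14]. Speed limits (rad/s): [2.22, 2.22, 2.79, 3.14, 3.14, 3.14].

## Interface

Orientations are given as a rotation vector (axis times angle).
In Python, from rig import manip, viewer gives the robot as it stands.
- The arm moves only by the tool play_rows, never from a script. Its argument "increments" is a list of rows, each a list of 7 numbers: the shift along the world's x, y, z in mm, then the turn, a rotation vector about the world's x, y, z in rad, then the finger opening in mm, from 0 to 85.4. A call has 1 to 10 rows; each row is the pose to reach, as a shift and turn from the pose commanded when the call began; what a row does not reach only later rows make up. A row lasts 1/10 s, in which the tool goes at most 50 mm and 8.59 degrees, less where a joint would pass 70% of its speed; a pose out of reach is approached as far as the arm can. A call with a gripper value outside its range is refused whole. The fingers move at their own pace and stop on an object; "grip_force" is the grip in N (left out, the last holds). Time passes only in rows, so rows that repeat a pose let the fingers close. It gives the time, the measured TCP pose, the force, the opening and the grip force at its end, in the units of the state.
- manip.state(): the state, without advancing time (a new reading comes with each control period).
- viewer.snapshot(name): name is "scene" or "top" or "wrist"; returns a dict with "frame" (480x640x3 uint8, red, green, blue), "fx", "fy", "cx", "cy" (pixels), "R" (3x3) and "t" (3): a world point X has camera coordinates R X + t; the wrist camera has in their place "tool_from_camera" (4x4, takes a point from camera to tool coordinates, whose origin is the TCP and whose axes are the flange's). Camera axes: x right, y down, z forward; pixel columns grow to the right and rows downward; lengths in m; the calibration is good to about 2 mm. A picture is of the moment at which its call begins: read the wrist's pose just before it. There is no depth.
- manip.job_done(): hands the job in; it is judged then, once.
The state is a dict: "time_s": time; "joints": joint angles; "dq": joint speeds; "joint_efforts": joint torques, N m; "tcp_pos": TCP position; "ee_rot": TCP orientation; "wrist_force": force on the tool from outside, world axes, zero at the start; "wrist_torque": the same for the moment, N m; "width": opening from 0.0 (shut) to 1.0 (fully open); "gripper_force": force on a finger pad.
Only numpy, scipy, OpenCV 4.12 (cv2) and the standard library are available. Lean on these libraries where they do the work, as an engineer would, in place of code of your own. Each camera call takes 0.05 s, during which the arm holds its last target. There are 200 camera calls.

## Task

With the fingers pointing straight down, show a colleague which sample goes where: point at the red-capped vial, centred with the fingertips 1 to 4 cm above the cap, and hold there two seconds, then point in the same way at the well with the red disc, 1 to 4 cm above the plate, for two seconds. Then press the green button all the way down to log it, and let it come back up. Touch or move nothing else, do not press the blue button, and rise well clear before crossing between places so that the fingertips never come down close over another vial or disc.

Things in the scene. Friction and masses are not known exactly. Their poses are not given: they have to be found in the camera images.
- vial_red: Loose amber glass sample vial with a red screw cap, upright in one of the rack's four holes: 28 mm across, 72 mm tall, the upper 16 mm being the cap (27 mm across); it stands 8 mm above the table, so its top is 80 mm up. Origin at the centre of its underside, z up.
- vial_red_cap (a point): Centre of the top face of the red cap, 80 mm above the table; z up.
- vial_blue: Loose amber glass sample vial with a blue screw cap, upright in one of the rack's four holes: 28 mm across, 72 mm tall, the upper 16 mm being the cap (27 mm across); it stands 8 mm above the table, so its top is 80 mm up. Origin at the centre of its underside, z up.
- vial_blue_cap (a point): Centre of the top face of the blue cap, 80 mm above the table; z up.
- vial_yellow: Loose amber glass sample vial with a yellow screw cap, upright in one of the rack's four holes: 28 mm across, 72 mm tall, the upper 16 mm being the cap (27 mm across); it stands 8 mm above the table, so its top is 80 mm up. Origin at the centre of its underside, z up.
- vial_yellow_cap (a point): Centre of the top face of the yellow cap, 80 mm above the table; z up.
- vial_white: Loose amber glass sample vial with a white screw cap, upright in one of the rack's four holes: 28 mm across, 72 mm tall, the upper 16 mm being the cap (27 mm across); it stands 8 mm above the table, so its top is 80 mm up. Origin at the centre of its underside, z up.
- vial_white_cap (a point): Centre of the top face of the white cap, 80 mm above the table; z up.
- rack: Fixed grey vial rack, a block 50 x 178 mm and 36 mm high. Origin at the centre of its underside; its long side runs along its own y; holes on its centre line at y = -63, -21, 21 and 63 mm, a vial in each, in any order.
- plate: Loose white six-well plate, 127 (x) x 85 (y) x 20 mm, lying on the table; origin at the centre of its underside, z up. Round wells 34 mm across and 10 mm deep, centres 39 mm apart, three along its x and two along its y. Three wells hold a coloured disc, the others are empty.
- disc_red: Loose red marker disc, 29 mm across and 6 mm thick, lying on the floor of one well. Origin at the centre of its underside, 10 mm above the table.
- well_red (a point): Centre of the red disc, at the height of the plate's top face (20 mm above the table); z up.
- disc_blue: Loose blue marker disc, 29 mm across and 6 mm thick, lying on the floor of one well. Origin at the centre of its underside, 10 mm above the table.
- well_blue (a point): Centre of the blue disc, at the height of the plate's top face (20 mm above the table); z up.
- disc_yellow: Loose yellow marker disc, 29 mm across and 6 mm thick, lying on the floor of one well. Origin at the centre of its underside, 10 mm above the table.
- well_yellow (a point): Centre of the yellow disc, at the height of the plate's top face (20 mm above the table); z up.
- log_top (a point): Centre of the top face of the green push button (the log button), 34 mm across, 22 mm above the table when up, in its own fixed round grey housing (50 mm across, 12 mm high); it is pressed straight down and this point moves with the button.
- log (a joint): Travel of the green button: 0 released, 0.006 m fully down; a spring, preloaded to 1.5 N and 5 N when fully down, brings it back up.
- cancel_top (a point): Centre of the top face of the blue push button (the cancel button), 34 mm across, 22 mm above the table when up, in its own fixed round grey housing (50 mm across, 12 mm high); it is pressed straight down and this point moves with the button.
- cancel (a joint): Travel of the blue button: 0 released, 0.006 m fully down; a spring, preloaded to 1.5 N and 5 N when fully down, brings it back up.
- jar: Loose white jar with a blue cap, a bystander, about 60 mm across, 85 mm tall; origin at the centre of its underside, z up.
- beaker: Loose clear beaker, a bystander, 66 mm across at the rim, 85 mm tall; origin at the centre of its underside, z up.
- dishes: Loose stack of three culture dishes, a bystander, 90 mm across, 41 mm tall; origin at the centre of its underside.

How it is judged:
On the way, in this order (a step that is already met when the one before it is completed fails the run):
1. the tool points down at the red-capped vial from just above, and stays there (horizontal distance between the grasp point and vial_red_cap below 0.014 m and z of the grasp point in the frame of vial_red_cap between 0.015 and 0.075 m and angle between the grasp point's own z axis and vertical above 2.75 rad), for 1.5 s.
2. then it points down at the well with the red disc from just above, and stays there (horizontal distance between the grasp point and well_red below 0.014 m and z of the grasp point in the frame of well_red between 0.015 and 0.075 m and angle between the grasp point's own z axis and vertical above 2.75 rad), for 1.5 s.
3. then the green button is pressed fully down (value of joint log above 0.0045 m), for 0.05 s.
At the end, for the whole second after the job is handed in: Both buttons are up again (within 1.5 mm), every vial, disc and the plate are at rest within 8 mm of where they started, and the jar, beaker and dishes within 20 mm; vials, jar and beaker upright (within 0.2 rad) (distance of each of vial_red, vial_blue, vial_yellow, vial_white, disc_red, disc_blue, disc_yellow, plate from where it was at the start of the episode below 0.008 m and distance of each of jar, beaker, dishes from where it was at the start of the episode below 0.02 m and angle between each of vial_red, vial_blue, vial_yellow, vial_white, jar, beaker's own z axis and vertical below 0.2 rad and linear speed of each of vial_red, vial_blue, vial_yellow, vial_white, disc_red, disc_blue, disc_yellow, plate, jar, beaker, dishes below 0.01 m/s and value of joint each of log, cancel below 0.0015 m); the robot touches nothing.
It fails at once if a vial, the rack, the plate or a disc is touched (over 0.5 N) (contact force between any of the fingers, the arm and vial_red above 0.5 N or contact force between any of the fingers, the arm and vial_blue above 0.5 N or contact force between any of the fingers, the arm and vial_yellow above 0.5 N or contact force between any of the fingers, the arm and vial_white above 0.5 N or contact force between any of the fingers, the arm and disc_red above 0.5 N or contact force between any of the fingers, the arm and disc_blue above 0.5 N or contact force between any of the fingers, the arm and disc_yellow above 0.5 N or contact force between any of the fingers, the arm and plate above 0.5 N or contact force between any of the fingers, the arm and rack above 0.5 N).
It fails at once if a vial, disc or the plate is moved or lifted (8 mm) (distance of any of vial_red, vial_blue, vial_yellow, vial_white, disc_red, disc_blue, disc_yellow, plate from where it was at the start of the episode above 0.008 m).
It fails at once if the jar, beaker or dishes are touched (over 0.5 N) or moved (20 mm) (contact force between any of the fingers, the arm and jar above 0.5 N or contact force between any of the fingers, the arm and beaker above 0.5 N or contact force between any of the fingers, the arm and dishes above 0.5 N or distance of any of jar, beaker, dishes from where it was at the start of the episode above 0.02 m).
It fails at once if the tool points closely at a wrong vial or disc (TCP within 10 mm sideways and less than 45 mm above the cap or the plate) ((horizontal distance between the grasp point and vial_blue_cap below 0.01 m and z of the grasp point in the frame of vial_blue_cap below 0.045 m) or (horizontal distance between the grasp point and vial_yellow_cap below 0.01 m and z of the grasp point in the frame of vial_yellow_cap below 0.045 m) or (horizontal distance between the grasp point and vial_white_cap below 0.01 m and z of the grasp point in the frame of vial_white_cap below 0.045 m) or (horizontal distance between the grasp point and well_blue below 0.01 m and z of the grasp point in the frame of well_blue below 0.045 m) or (horizontal distance between the grasp point and well_yellow below 0.01 m and z of the grasp point in the frame of well_yellow below 0.045 m)).
It fails at once if the blue button is pressed (value of joint cancel above 0.002 m).
It also fails if it takes over 51 s, if anything falls off the work surface, if the arm or the gripper's body presses on something with over 40 N, if the wrist force passes 120 N, or if a joint passes its speed limit or range.

## Working session

There is one attempt and no reset: what is moved stays moved. The work goes in short steps, Python scripts to look and compute and a tool call to move; the robot and the scene stay as the last step left them, time stands still between calls to the robot, and variables do not carry over. Pictures are saved under pics/ and viewed, at most 10 in all, crops included, and the job is handed in when it is done.

Besides the shell and the picture viewer there is one more tool, called after "Call:" by a JSON object that holds its "method" and its "body". play_rows: Moves the arm, as the interface text tells. Its arguments: {"type":"object","properties":{"increments":{"type":"array"},"grip_force":{"type":"number"}},"required":["increments"]}

```bash
mkdir -p pics
python3 - <<'E'
from rig import manip, viewer
import cv2,pickle
s=manip.state();print(s['time_s'],s['tcp_pos'],s['ee_rot'],s['width'])
d={}
for n in("top","scene"):
    d[n]=viewer.snapshot(n);cv2.imwrite(f'pics/{n}0.png',d[n]['frame'][:,:,::-1])
pickle.dump(d,open('d.pkl','wb'))
E
```

```text
0.0 [0.23849044 0.495322   0.24936444] [-6.98935275e-01 -3.06234104e+00  1.96594447e-03] 0.9980954704518817
```

View pics/top0.png

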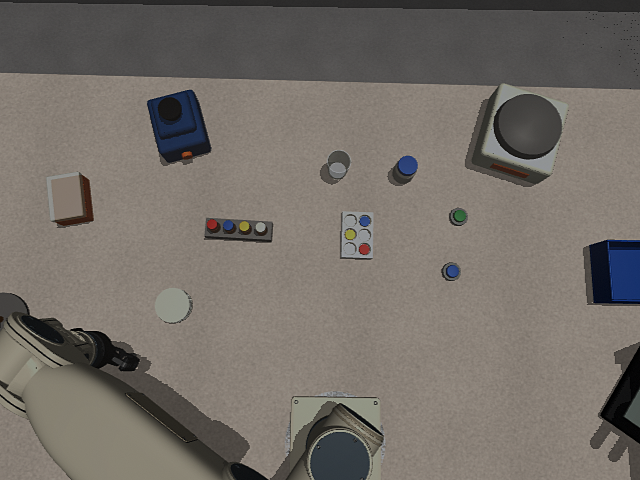

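View pics/scene0.png

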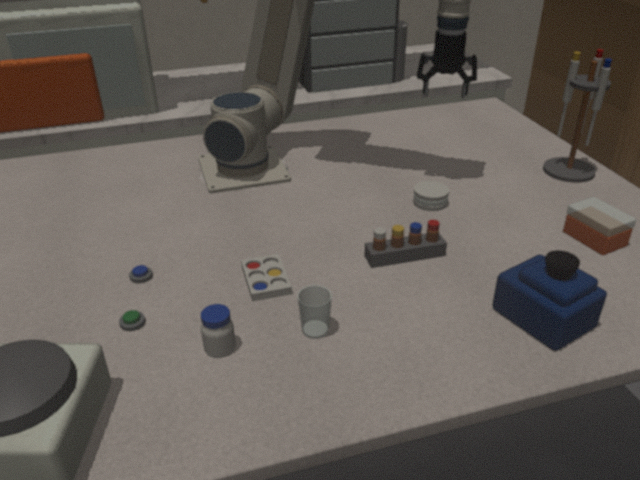

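The top view shows the red cap at (213,226), the red disc at (364,249), the green button at (459,217), the blue button at (452,271), the dishes at (172,306), the jar at (405,168) and the beaker at (338,165). The scene view agrees with this. Next I'll turn these pixels into positions.

```bash
cat > h.py <<'E'
import numpy as np,cv2
def blob(fr,seed,lo,hi,r=14):
    hsv=cv2.cvtColor(np.ascontiguousarray(fr),cv2.COLOR_RGB2HSV); hsv[...,0]=(hsv[...,0].astype(int)+30)%180
    m=cv2.inRange(hsv,lo,hi); k=np.zeros_like(m); cv2.circle(k,seed,r,255,-1); m&=k
    n,l,st,c=cv2.connectedComponentsWithStats(m); i=1+np.argmax(st[1:,4]); return c[i],st[i]
def ray(v,p,z):
    R,t=np.array(v['R']),np.array(v['t']); o=-R.T@t
    d=R.T@np.array([(p[0]-v['cx'])/v['fx'],(p[1]-v['cy'])/v['fy'],1]); return o+d*(z-o[2])/d[2]
E
python3 - <<'E'
import pickle; from h import *
d=pickle.load(open('d.pkl','rb'))
red=((20,120,60),(40,255,255)); grn=((70,80,40),(120,255,255)); blu=((130,100,50),(165,255,255)); yel=((48,100,60),(65,255,255))
T=[('cap_red',(213,226),(433,230),.08,red),('cap_blue',(228,227),(416,229),.08,blu),('cap_yel',(244,228),(398,230),.08,yel),('disc_red',(364,249),(254,265),.016,red),('disc_blue',(365,221),(260,286),.016,blu),('disc_yel',(350,234),(275,272),.016,yel),
('log',(459,217),(131,318),.022,grn),('cancel',(452,271),(140,271),.022,blu),('jar',(406,163),(215,317),.085,blu)]
for n,a,b,z,c in T:
    for v,s in(('top',a),('scene',b)):
        p,st=blob(d[v]['frame'],s,*c,r=14 if n in('jar','log') else 9); print(n,v,p.round(1),st[2:],ray(d[v],p,z).round(4))
for q in((172,303),(155,303),(191,303)): print('dishes',ray(d['top'],q,.041).round(3))
for q in((339,158),): print('beaker rim',ray(d['top'],q,.085).round(3))
for q in((60,395),): print('cam',(-np.array(d['top']['R']).T@d['top']['t']).round(2),d['top']['fx'])
E
```

```text
cap_red top [211.5 223.8] [10 10 82] [0.5529 0.3276 0.08  ]
cap_red scene [433.  226.2] [11 12 88] [0.5708 0.322  0.08  ]
cap_blue top [227.7 224.7] [10 10 82] [0.5514 0.2855 0.08  ]
cap_blue scene [415.5 226.5] [10  9 62] [0.5599 0.2851 0.08  ]
cap_yel top [243.8 225.6] [11 10 84] [0.5497 0.2437 0.08  ]
cap_yel scene [397.6 230. ] [ 11  11 101] [0.5614 0.2421 0.08  ]
disc_red top [363.7 249. ] [11 11 86] [ 0.5041 -0.0756  0.016 ]
disc_red scene [253. 265.] [11  5 49] [ 0.5044 -0.0713  0.016 ]
disc_blue top [364.3 220.8] [11 10 80] [ 0.5823 -0.0771  0.016 ]
disc_blue scene [259.8 285.8] [12  6 56] [ 0.5823 -0.0729  0.016 ]
disc_yel top [349.7 234.3] [11 11 88] [ 0.544  -0.0372  0.016 ]
disc_yel scene [274.1 272.1] [13  7 69] [ 0.5443 -0.0332  0.016 ]
log top [459.6 215.2] [ 12  11 109] [ 0.6023 -0.3392  0.022 ]
log scene [130.4 316.1] [ 16  11 121] [ 0.6083 -0.3348  0.022 ]
cancel top [452.3 270.7] [ 12  12 115] [ 0.4486 -0.3145  0.022 ]
cancel scene [139.3 269.9] [14  9 90] [ 0.4557 -0.3103  0.022 ]
jar top [407.3 164.6] [ 20  18 286] [ 0.7233 -0.185   0.085 ]
jar scene [214.5 314.1] [ 27  20 406] [ 0.729  -0.1822  0.085 ]
dishes [0.349 0.426 0.041]
dishes [0.348 0.47  0.041]
dishes [0.35  0.377 0.041]
beaker rim [ 0.738 -0.002  0.085]
cam [0.28 0.07 1.44] 531.8422535049523
```

Call:
{"method": "play_rows", "body": {"increments": [[40, -21, 0, 0, 0, 0, 0], [80, -43, 0, 0, 0, 0, 0], [120, -64, 0, 0, 0, 0, 0], [160, -85, 0, 0, 0, 0, 0], [200, -106, 0, 0, 0, 0, 0], [240, -128, 0, 0, 0, 0, 0], [280, -149, 0, 0, 0, 0, 0], [316, -168, 0, 0, 0, 0, 0], [316, -168, 0, 0, 0, 0, 0], [316, -168, 0, 0, 0, 0, 0]]}}

```text
time_s: 1.1
tcp_pos: [0.5552, 0.3268, 0.2489]
ee_rot: [-0.702, -3.061, 0.001]
wrist_force: [-0.2, 0.6, 0.3]
width: 0.005
gripper_force: 0.0
```

Run:
```python
from rig import manip, viewer
import cv2,pickle
s=manip.state();print({k:s[k] for k in('time_s','tcp_pos','ee_rot','width','joints')})
v=viewer.snapshot('wrist');cv2.imwrite('pics/w1.png',v['frame'][:,:,::-1]);pickle.dump((s,v),open('w1.pkl','wb'))
```

```text
{'time_s': 1.1, 'tcp_pos': array([0.55515745, 0.32676439, 0.24892212]), 'ee_rot': array([-7.01638881e-01, -3.06056214e+00,  1.43318876e-03]), 'width': 0.004787160295645445, 'joints': array([4.01754934e-01, 4.25689146e-01, 2.68525914e-01, 1.41549194e+00,
       2.19725589e-04, 8.52469747e-01])}
```

View pics/w1.png

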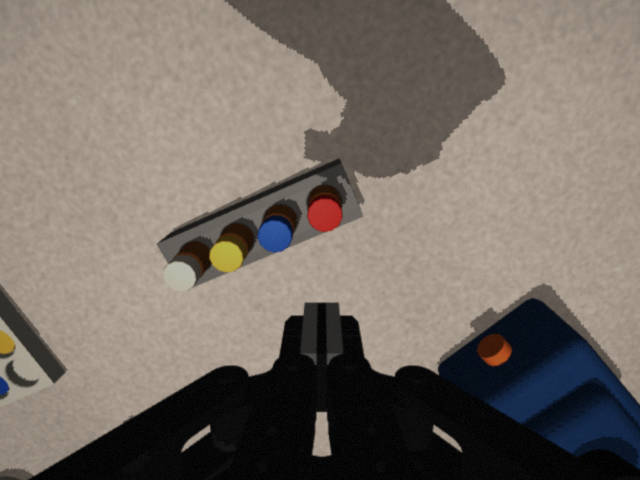

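The closed fingers are at (322,340). The red cap's top face is at (325,214), with the blue, yellow and white caps in a line to its left. I'll cast that pixel onto z=0.08.

```bash
cat >> h.py <<'E'
def wray(s,v,p,z):
    from scipy.spatial.transform import Rotation as Ro
    M=np.eye(4);M[:3,:3]=Ro.from_rotvec(s['ee_rot']).as_matrix();M[:3,3]=s['tcp_pos'];W=np.linalg.inv(M@np.array(v['tool_from_camera']))
    return ray(dict(v,R=W[:3,:3],t=W[:3,3]),p,z)
E
python3 - <<'E'
import pickle; from h import *
s,v=pickle.load(open('w1.pkl','rb'))
red=((20,120,60),(40,255,255)); blu=((130,100,50),(165,255,255)); yel=((48,100,60),(65,255,255))
for n,q,c in(('r',(325,214),red),('b',(275,235),blu),('y',(227,256),yel)):
    p,st=blob(v['frame'],q,*c,r=26);print(n,p.round(1),st[2:],wray(s,v,p,.08).round(4),wray(s,v,p+[st[2]/2,0],.08)-wray(s,v,p-[st[2]/2,0],.08))
E
```

```text
r [324.3 214.2] [ 35  34 945] [0.5502 0.3319 0.08  ] [0.01141519 0.02361912 0.        ]
b [274.2 235.3] [ 35  33 884] [0.5485 0.2903 0.08  ] [0.01161787 0.02404286 0.        ]
y [225.8 255.5] [ 36  36 909] [0.5467 0.2488 0.08  ] [0.01215683 0.0251628  0.        ]
```

The top and wrist views agree to about 5 mm, and the cap measures 26 to 27 mm across, as it should. I'll aim at (0.551, 0.330).

Call:
{"method": "play_rows", "body": {"increments": [[-2, 1, -25, 0, 0, 0, 0], [-4, 3, -55, 0, 0, 0, 0], [-4, 3, -85, 0, 0, 0, 0], [-4, 3, -110, 0, 0, 0, 0], [-4, 3, -125, 0, 0, 0, 0], [-4, 3, -129, 0, 0, 0, 0], [-4, 3, -129, 0, 0, 0, 0], [-4, 3, -129, 0, 0, 0, 0], [-4, 3, -129, 0, 0, 0, 0], [-4, 3, -129, 0, 0, 0, 0]]}}

```text
time_s: 2.15
tcp_pos: [0.5509, 0.3307, 0.1219]
ee_rot: [0.699, 3.062, 0.001]
wrist_force: [0.2, 0.3, -0.5]
width: -0.003
gripper_force: 0.0
```

Run:
```python
from rig import manip, viewer
import cv2,pickle
from h import *
s=manip.state();print({k:s[k] for k in('time_s','tcp_pos','ee_rot')})
v=viewer.snapshot('wrist');cv2.imwrite('pics/w2.png',v['frame'][:,:,::-1]);pickle.dump((s,v),open('w2.pkl','wb'))
p,st=blob(v['frame'],(320,240),(20,120,60),(40,255,255),r=200);print(p,st,wray(s,v,p,.08))
```

```text
{'time_s': 2.15, 'tcp_pos': array([0.5508821 , 0.33071594, 0.12188515]), 'ee_rot': array([6.98698893e-01, 3.06176293e+00, 1.29722775e-03])}
[322.23003702 288.03172924] [ 294  258   57   57 1891] [0.54619578 0.33392495 0.08      ]
```

View pics/w2.png

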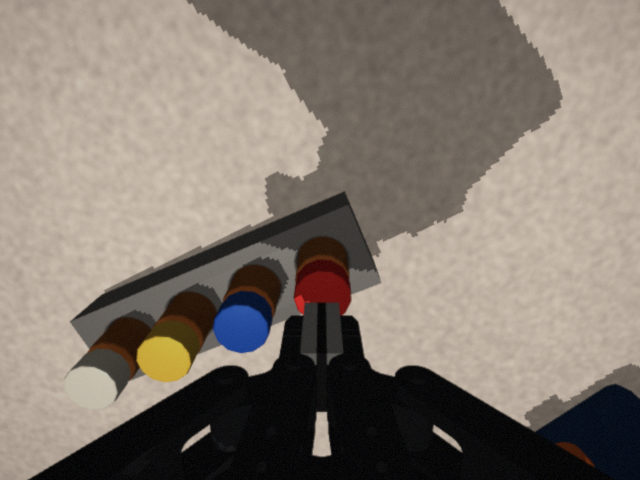

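The red cap is half hidden behind the fingertips at (322,300). The blue top is at (242,329) and the yellow at (164,358). Extrapolating the row gives a check on the red cap.

Run:
```python
import pickle; from h import *
s,v=pickle.load(open('w2.pkl','rb'))
P=[wray(s,v,np.array(q,float),.08) for q in((242,329),(164,358),(91,387))]
for p in P: print(p.round(4))
print(2*P[0]-P[1], P[0]+(P[0]-P[2])/2)
```

```text
[0.5489 0.2911 0.08  ]
[0.5465 0.2496 0.08  ]
[0.545  0.2081 0.08  ]
[0.55127096 0.33253813 0.08      ] [0.55080234 0.33257602 0.08      ]
```

Call:
{"method": "play_rows", "body": {"increments": [[0, 0, 0, 0, 0, 0, 0], [0, 0, 0, 0, 0, 0, 0], [0, 0, 0, 0, 0, 0, 0], [0, 0, 0, 0, 0, 0, 0], [0, 0, 0, 0, 0, 0, 0], [0, 0, 0, 0, 0, 0, 0], [0, 0, 0, 0, 0, 0, 0], [0, 0, 0, 0, 0, 0, 0], [0, 0, 0, 0, 0, 0, 0], [0, 0, 0, 0, 0, 0, 0]]}}

```text
time_s: 3.2
tcp_pos: [0.5506, 0.3305, 0.121]
ee_rot: [0.699, 3.063, -0.0]
wrist_force: [0.2, 0.5, 0.6]
width: 0.002
gripper_force: 0.0
```

Call:
{"method": "play_rows", "body": {"increments": [[0, 0, 0, 0, 0, 0, 0], [0, 0, 0, 0, 0, 0, 0], [0, 0, 0, 0, 0, 0, 0], [0, 0, 0, 0, 0, 0, 0], [0, 0, 0, 0, 0, 0, 0], [0, 0, 0, 0, 0, 0, 0], [0, 0, 0, 0, 0, 0, 0], [0, 0, 0, 0, 0, 0, 0], [0, 0, 0, 0, 0, 0, 0], [0, 0, 0, 0, 0, 0, 0]]}}

```text
time_s: 4.2
tcp_pos: [0.5506, 0.3305, 0.121]
ee_rot: [0.699, 3.063, 0.0]
wrist_force: [0.1, -0.2, 0.1]
width: 0.004
gripper_force: 0.0
```

The TCP is within 2 mm of the cap centre. I'll hold a little longer, rise to 0.25, then cross.

Call:
{"method": "play_rows", "body": {"increments": [[0, 0, 0, 0, 0, 0, 0], [0, 0, 0, 0, 0, 0, 0], [0, 0, 0, 0, 0, 0, 0], [0, 0, 20, 0, 0, 0, 0], [0, 0, 55, 0, 0, 0, 0], [0, 0, 90, 0, 0, 0, 0], [0, 0, 120, 0, 0, 0, 0], [0, 0, 130, 0, 0, 0, 0], [0, 0, 130, 0, 0, 0, 0], [0, 0, 130, 0, 0, 0, 0]]}}

```text
time_s: 5.2
tcp_pos: [0.5504, 0.3304, 0.2497]
ee_rot: [-0.699, -3.062, 0.001]
wrist_force: [-0.3, -0.9, -0.6]
width: -0.003
gripper_force: 0.0
```

Call:
{"method": "play_rows", "body": {"increments": [[-3, -30, 0, 0, 0, 0, 0], [-8, -75, 0, 0, 0, 0, 0], [-14, -120, 0, 0, 0, 0, 0], [-19, -165, 0, 0, 0, 0, 0], [-24, -210, 0, 0, 0, 0, 0], [-29, -255, 0, 0, 0, 0, 0], [-34, -300, 0, 0, 0, 0, 0], [-40, -345, 0, 0, 0, 0, 0], [-45, -385, 0, 0, 0, 0, 0], [-47, -404, 0, 0, 0, 0, 0]]}}

```text
time_s: 6.2
tcp_pos: [0.5024, -0.0761, 0.2492]
ee_rot: [-0.702, -3.059, 0.0]
wrist_force: [1.1, 0.0, -0.6]
width: 0.002
gripper_force: 0.0
```

Call:
{"method": "play_rows", "body": {"increments": [[0, 0, 0, 0, 0, 0, 0], [0, 0, 0, 0, 0, 0, 0], [0, 0, 0, 0, 0, 0, 0]]}}

```text
time_s: 6.5
tcp_pos: [0.5035, -0.0726, 0.2503]
ee_rot: [-0.698, -3.062, -0.001]
wrist_force: [-0.0, 0.2, -0.2]
width: -0.002
gripper_force: 0.0
```

Run:
```python
from rig import manip, viewer
import cv2,pickle
from h import *
s=manip.state();print({k:s[k] for k in('time_s','tcp_pos','ee_rot','joints')})
v=viewer.snapshot('wrist');cv2.imwrite('pics/w3.png',v['frame'][:,:,::-1]);pickle.dump((s,v),open('w3.pkl','wb'))
p,st=blob(v['frame'],(320,240),(20,120,60),(40,255,255),r=200);print(p,st,wray(s,v,p,.016))
```

```text
{'time_s': 6.5, 'tcp_pos': array([ 0.50347749, -0.07257983,  0.25027357]), 'ee_rot': array([-6.97601911e-01, -3.06186726e+00, -5.15340946e-04]), 'joints': array([-3.08387388e-01,  1.88722378e-01, -7.06585287e-02,  1.31270008e+00,
        2.20727694e-04,  1.39635714e-01])}
[321.56318681 201.21428571] [307 186  30  31 728] [ 0.50213344 -0.07118572  0.016     ]
```

View pics/w3.png

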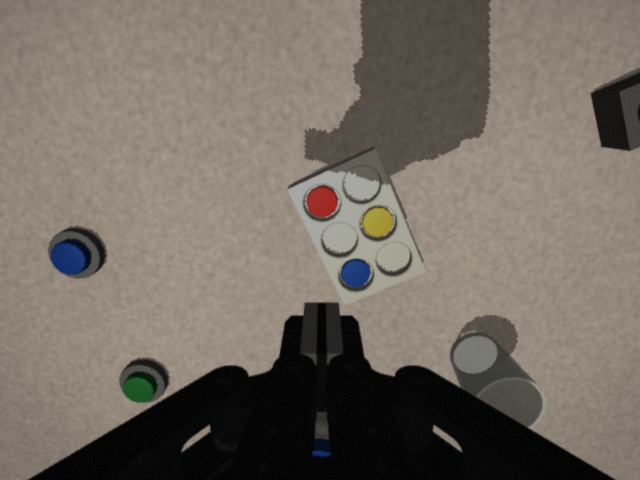

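The red disc is at (322,201), the green button at (139,388) and the blue button at (70,257). The red disc lies within 2 mm of the TCP, so I'll descend straight down.

Call:
{"method": "play_rows", "body": {"increments": [[0, 0, -25, 0, 0, 0, 0], [0, 0, -60, 0, 0, 0, 0], [0, 0, -95, 0, 0, 0, 0], [0, 0, -130, 0, 0, 0, 0], [0, 0, -160, 0, 0, 0, 0], [0, 0, -180, 0, 0, 0, 0], [0, 0, -190, 0, 0, 0, 0], [0, 0, -190, 0, 0, 0, 0], [0, 0, -190, 0, 0, 0, 0], [0, 0, -190, 0, 0, 0, 0]]}}

```text
time_s: 7.55
tcp_pos: [0.5044, -0.0735, 0.0621]
ee_rot: [0.698, 3.061, -0.0]
wrist_force: [-0.3, 0.3, 0.8]
width: -0.005
gripper_force: 0.0
```

Call:
{"method": "play_rows", "body": {"increments": [[0, 0, 0, 0, 0, 0, 0], [0, 0, 0, 0, 0, 0, 0], [0, 0, 0, 0, 0, 0, 0], [0, 0, 0, 0, 0, 0, 0], [0, 0, 0, 0, 0, 0, 0], [0, 0, 0, 0, 0, 0, 0], [0, 0, 0, 0, 0, 0, 0], [0, 0, 0, 0, 0, 0, 0], [0, 0, 0, 0, 0, 0, 0], [0, 0, 0, 0, 0, 0, 0]]}}

```text
time_s: 8.55
tcp_pos: [0.5036, -0.0735, 0.061]
ee_rot: [-0.699, -3.063, 0.0]
wrist_force: [0.3, -0.2, 0.5]
width: 0.0
gripper_force: 0.0
```

Call:
{"method": "play_rows", "body": {"increments": [[0, 0, 0, 0, 0, 0, 0], [0, 0, 0, 0, 0, 0, 0], [0, 0, 0, 0, 0, 0, 0], [0, 0, 0, 0, 0, 0, 0], [0, 0, 0, 0, 0, 0, 0], [0, 0, 0, 0, 0, 0, 0], [0, 0, 0, 0, 0, 0, 0], [0, 0, 0, 0, 0, 0, 0], [0, 0, 0, 0, 0, 0, 0], [0, 0, 0, 0, 0, 0, 0]]}}

```text
time_s: 9.55
tcp_pos: [0.5037, -0.0735, 0.061]
ee_rot: [0.699, 3.063, 0.0]
wrist_force: [-0.4, -0.4, 0.0]
width: 0.001
gripper_force: 0.0
```

Run:
```python
import pickle; from h import *
s,v=pickle.load(open('w3.pkl','rb'))
p,st=blob(v['frame'],(139,388),(70,80,40),(120,255,255),r=30);print(p,st,wray(s,v,p,.022))
p,st=blob(v['frame'],(70,257),(130,100,50),(165,255,255),r=30);print(p,st,wray(s,v,p,.022))
```

```text
[137.83928571 389.15584416] [123 377  31  25 616] [ 0.59917063 -0.3323896   0.022     ]
[ 67.77539503 258.14446953] [ 51 242  35  33 886] [ 0.44706628 -0.30818792  0.022     ]
```

Call:
{"method": "play_rows", "body": {"increments": [[0, 0, 0, 0, 0, 0, 0], [0, 0, 0, 0, 0, 0, 0], [0, 0, 0, 0, 0, 0, 0], [0, 0, 20, 0, 0, 0, 0], [0, 0, 60, 0, 0, 0, 0], [0, 0, 100, 0, 0, 0, 0], [0, 0, 130, 0, 0, 0, 0], [0, 0, 140, 0, 0, 0, 0], [0, 0, 140, 0, 0, 0, 0]]}}

```text
time_s: 10.45
tcp_pos: [0.5042, -0.0736, 0.2021]
ee_rot: [0.698, 3.06, -0.0]
wrist_force: [0.2, 0.3, -1.3]
width: 0.002
gripper_force: 0.0
```

Call:
{"method": "play_rows", "body": {"increments": [[10, -27, 0, 0, 0, 0, 0], [25, -67, 0, 0, 0, 0, 0], [40, -107, 0, 0, 0, 0, 0], [55, -147, 0, 0, 0, 0, 0], [70, -187, 0, 0, 0, 0, 0], [85, -227, 0, 0, 0, 0, 0], [95, -254, 0, 0, 0, 0, 0], [98, -262, 0, 0, 0, 0, 0], [98, -262, 0, 0, 0, 0, 0], [98, -262, 0, 0, 0, 0, 0]]}}

```text
time_s: 11.45
tcp_pos: [0.6012, -0.3344, 0.1998]
ee_rot: [-0.698, -3.061, -0.002]
wrist_force: [0.4, 0.6, 0.0]
width: 0.001
gripper_force: 0.0
```

Run:
```python
from rig import manip, viewer
import cv2,pickle
from h import *
s=manip.state();print({k:s[k] for k in('time_s','tcp_pos','ee_rot','joints')})
v=viewer.snapshot('wrist');cv2.imwrite('pics/w4.png',v['frame'][:,:,::-1])
p,st=blob(v['frame'],(320,240),(70,80,40),(120,255,255),r=200);print(p,st,wray(s,v,p,.022))
```

```text
{'time_s': 11.45, 'tcp_pos': array([ 0.60120509, -0.33442554,  0.19984752]), 'ee_rot': array([-6.98140771e-01, -3.06110239e+00, -1.66111043e-03]), 'joints': array([-6.29547802e-01,  5.16170449e-01,  2.95778618e-01,  1.35255590e+00,
        2.28312696e-04, -1.81081892e-01])}
[319.83607784 218.04715569] [ 299  198   43   41 1336] [ 0.59960832 -0.33433269  0.022     ]
```

View pics/w4.png

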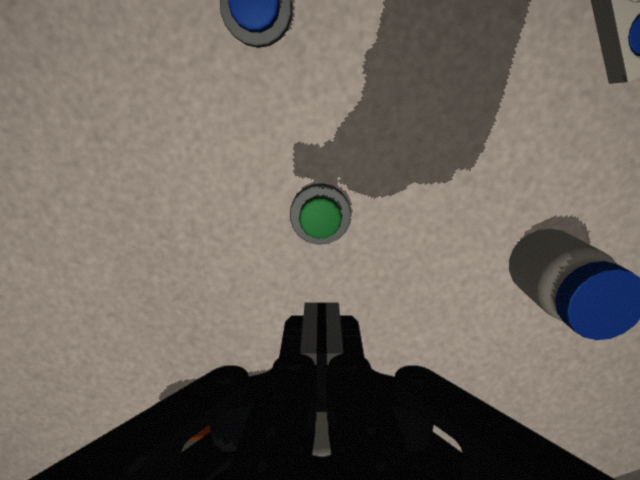

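The green button is at (320,218), within 2 mm of the TCP. The blue button (255,10) and the jar (600,300) are well away. I'll go down to just above it.

Call:
{"method": "play_rows", "body": {"increments": [[0, 0, -25, 0, 0, 0, 0], [0, 0, -60, 0, 0, 0, 0], [0, 0, -95, 0, 0, 0, 0], [0, 0, -125, 0, 0, 0, 0], [0, 0, -143, 0, 0, 0, 0], [0, 0, -150, 0, 0, 0, 0], [0, 0, -150, 0, 0, 0, 0], [0, 0, -150, 0, 0, 0, 0], [0, 0, -150, 0, 0, 0, 0]]}}

```text
time_s: 12.4
tcp_pos: [0.6023, -0.3356, 0.0526]
ee_rot: [0.698, 3.061, -0.001]
wrist_force: [-0.7, 0.2, 0.3]
width: 0.0
gripper_force: 0.0
```

Call:
{"method": "play_rows", "body": {"increments": [[0, 0, -3, 0, 0, 0, 0], [0, 0, -6, 0, 0, 0, 0], [0, 0, -8, 0, 0, 0, 0], [0, 0, -10, 0, 0, 0, 0], [0, 0, -12, 0, 0, 0, 0], [0, 0, -13, 0, 0, 0, 0], [0, 0, -13, 0, 0, 0, 0], [0, 0, -13, 0, 0, 0, 0]]}}

```text
time_s: 13.2
tcp_pos: [0.6016, -0.3355, 0.0382]
ee_rot: [0.699, 3.063, -0.0]
wrist_force: [-1.2, -0.7, 3.3]
width: 0.0
gripper_force: 1.4
```

The force of 3.3 N means about 3 mm of travel, which matches the height. I'll press on to the stop.

Call:
{"method": "play_rows", "body": {"increments": [[0, 0, -1, 0, 0, 0, 0], [0, 0, -2, 0, 0, 0, 0], [0, 0, -3, 0, 0, 0, 0], [0, 0, -4, 0, 0, 0, 0], [0, 0, -4, 0, 0, 0, 0], [0, 0, -4, 0, 0, 0, 0], [0, 0, -4, 0, 0, 0, 0]]}}

```text
time_s: 13.9
tcp_pos: [0.6016, -0.3355, 0.0347]
ee_rot: [0.699, 3.062, -0.001]
wrist_force: [-3.6, 1.6, 9.5]
width: -0.001
gripper_force: 4.9
```

The reading is 9.5 N, more than the 5 N spring, so the button is against its stop. I'll rise clear.

Call:
{"method": "play_rows", "body": {"increments": [[0, 0, 0, 0, 0, 0, 0], [0, 0, 10, 0, 0, 0, 0], [0, 0, 30, 0, 0, 0, 0], [0, 0, 65, 0, 0, 0, 0], [0, 0, 110, 0, 0, 0, 0], [0, 0, 150, 0, 0, 0, 0], [0, 0, 165, 0, 0, 0, 0], [0, 0, 165, 0, 0, 0, 0], [0, 0, 165, 0, 0, 0, 0], [0, 0, 165, 0, 0, 0, 0]]}}

```text
time_s: 14.9
tcp_pos: [0.6012, -0.3351, 0.1971]
ee_rot: [-0.698, -3.06, -0.002]
wrist_force: [-0.5, 0.2, -1.3]
width: 0.002
gripper_force: 0.0
```

Run:
```python
from rig import manip
s=manip.state();print(s['time_s'],s['tcp_pos'],s['wrist_force'])
print(manip.job_done())
```

```text
14.9 [ 0.60117091 -0.33509997  0.19705076] [-0.51652811  0.16713852 -1.26006876]
the job is handed in; nothing more can be done
None
```

I pointed at the red-capped vial and then the red-disc well for over two seconds each, pressed the green button to its stop, rose clear and handed the job in at 14.9 s; no verdict came back, and I took no picture after the press to confirm the button came back up.

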